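# Clamp the vial rack on the shaker platform with its stop collar

## Task

The vial rack on the shaker platform has to be clamped for shaking. Loosen the thumb screw of the stop collar (anticlockwise, a little over a fifth of a turn), slide the collar along its rod so that its jaw pushes the rack home against the sprung pad of the end stop and bears on it with a light, steady pressure of about 9 N, never more than 18 N, and then tighten the screw fully so that the rack stays clamped when you let go. Leave the amber bottle, the timer and the marker where they are.

Things in the scene. Friction and masses are not known exactly. Their poses are not given: they have to be found in the camera images.
- platform: low shaker platform, fixed: white housing, aluminium deck plate 262 x 384 mm whose top lies 46 mm above the worktop. Origin on the worktop under the deck; its y axis runs along the deck and the rod (to the robot's left), x away from the robot, z up. Posts of the rod (98 mm high) stand at y = -188 and +172 mm
- rod_mid (a point): point on the axis of the steel guide rod (14 mm diameter, along the platform's y) at y = 0 of the platform, x = -100 mm, 81 mm above the worktop
- deck_end (a point): middle of the +y edge of the deck, on its top. Here the end stop is bolted: an aluminium fence 48 mm high, carrying a sprung rubber-faced pad 150 mm wide that faces -y. Bolted in slots, so the pad's face lies anywhere from y = 108 to 134 mm of the platform; this is not measured, find it by feel. The pad yields about 1 mm per 2.5 N, 10 mm in all
- jaw_face (a point): middle of the rubber face of the jaw, an aluminium plate 186 mm long and 34 mm high carried by the collar; it faces +y of the platform, its axes are those of the platform, and it lies 130 mm in x and 12 mm in y from the middle of the collar
- thumb_screw (a joint): turn of the quick-release thumb screw in rad: 0 is fully tight, it grows anticlockwise seen from above, end of travel 1.6. It begins to let go at 0.3 and is quite free from 0.8; it stays where it is left. It needs about 0.3 N m to loosen or tighten and does not rise
- thumb_grip (a point): centre of the black thumb grip of the screw, which stands on top of the collar: a flat bar 34 mm long (its x axis), 10 mm thick (its y axis) and 25 mm high (its z axis, up, is the axis of the screw), to be pinched across its thickness from above. The point lies 125.5 mm above the worktop; the collar below it reaches 101 mm, and a stem 8 mm thick joins them. When tight the bar lies along the rod
- rack_center (a point): centre of the black vial rack, 200 x 106 x 48 mm, about 0.2 kg, half-way up; it lies loose on the deck between the jaw and the end stop. Its own x axis (106 mm) lies along the platform's y, its y axis (200 mm) across the platform
- rack: the same rack; origin at the middle of its underside
- amber_bottle: small amber bottle, 33 mm across, 68 mm high, on the -y end of the deck behind the jaw; origin under its foot. A bystander
- timer: bench timer 64 x 64 x 19 mm on the worktop; origin under its middle. A bystander
- marker: marker pen 132 mm long, 13 mm high on the worktop; origin under its middle. A bystander
- stop_collar: steel shaft collar on the rod (34 mm across, 22 mm wide) with its aluminium jaw; origin at the collar's middle, on the rod's axis; axes as the platform's. It can only slide along the rod (platform y, 50 mm back and 130 mm on from its start). With the screw tight it is held against about 15 N or more; with the screw loose it drags with 1 to 3.5 N, and the rack, once pushed, adds 0.5 to 2.5 N

How it is judged:
By the outcome, as a careful person would: the job done as asked, in the order asked, and still so for the second after the job is handed in, with the robot touching nothing.
It also fails if it takes over 64 s, if anything falls off the work surface, if the arm or the gripper's body presses on something with over 40 N, if the wrist force passes 120 N, or if a joint passes its speed limit or range.

## Robot

A 7-joint arm with a two-finger parallel gripper is mounted at the origin on a cart in front of the work surface, level with it; the furniture and walls round the work are solid. World frame = base frame: x ahead of the robot, y to its left, z up, the work surface at z = 0. Lengths are in m, angles in rad, forces in N, time in s.
With the tool pointing down it reaches from about 0.35 to 0.775 m from the base axis. Payload 3.1 kg.
Tool frame: the origin (TCP) lies midway between the tips of the shut fingers; the grasp point (between the pads) lies 19 mm behind it; y points along the fingers, z is the direction in which the jaws open and shut, and the axes are right-handed (so a half turn about y gives the same grasp; the last joint's range is limited). The gripper opens to 85 mm and grips with 20 to 120 N. Pads are 22 mm wide; open, the fingers measure 114 mm over their backs; the gripper's body (76 mm by 85 mm) begins 54 mm behind the grasp point. The pads swing forward as they close: fully open they stand 13 mm farther back than shut.
Start: joints at [1.141, 0.311, 0.014, 1.512, -0.004, 1.319, -0.027], TCP at [0.208, -0.509, 0.231] pointing down, gripper open.
Joint ranges: [-2.7, 2.7], [-0.3, 1.91], [-1.27, 1.3], [0.12, 2.57], [-1.44, 4.58], [0.2, 2.03], [-3.05, 3.05]. Speed limits (rad/s): [2.79, 2.79, 3.14, 3.14, 3.14, 3.14, 3.14].

## Interface

Orientations are given as a unit quaternion [w, x, y, z].
In Python, from rig import state, read_camera, close_job gives the robot as it stands. The module is installed in compiled form; this text tells all that it offers.
- The arm moves only by the shell command python3 -m creep 'ROWS' [OPENING] [FORCE]. ROWS is JSON, a list of rows, each a list of 2 entries, a list of its own where there are three numbers: the shift along the tool's x, y, z in m, then the turn, a rotation vector about the tool's x, y, z in rad. In form: [[[tx, ty, tz], [ax, ay, az]], ...]. A call has 1 to 5 rows; each row is the pose to reach, as a shift and turn from the pose commanded when the call began, along the tool's axes at that moment; what a row does not reach only later rows make up. A row lasts 1/10 s, in which the tool goes at most 50 mm and 8.59 degrees, less where a joint would pass 70% of its speed; a pose out of reach is approached as far as the arm can. A call with a gripper value outside its range is refused whole. OPENING is the opening, from -1 (shut) to 1 (fully open), set as the call begins (- or left out, the last holds). The fingers move at their own pace and stop on an object; FORCE is the grip in N (left out, the last holds). Time passes only in rows, so rows that repeat a pose let the fingers close. It gives the time, the measured TCP pose, the force and the opening at its end, in the units of the state.
- state(): the state, without advancing time (a new reading comes with each control period).
- read_camera(name): name is "side" or "top"; returns a dict with "color" (384x512x3 uint8, red, green, blue), "range_z" (384x512 float32, m along the optical axis (not along the pixel's ray), 0 where there is no reading), "K" (3x3 intrinsics, pixels), "world_from_camera" (4x4, takes a point from camera to world coordinates). Camera axes: x right, y up, looking along -z (the intrinsics and any distortion apply to the point x, -y, -z); pixel columns grow to the right and rows downward; lengths in m; the calibration is good to about 2 mm. A picture is of the moment at which its call begins.
- close_job(): hands the job in, once; it reports no verdict.
The state is a dict: "t": time; "qpos": joint angles; "joint_velocities": joint speeds; "tau": joint torques, N m; "tcp_pos": TCP position; "tool_rot": TCP orientation; "ft_force": force on the tool from outside, world axes, zero at the start; "moment": the same for the moment, N m; "gripper_width": opening from 0.0 (shut) to 1.0 (fully open).
Only numpy, scipy, OpenCV 4.12 (cv2) and the standard library are available. Lean on these libraries where they do the work, as an engineer would, in place of code of your own. Each camera call takes 0.05 s, during which the arm holds its last target. There are 200 camera calls.

## Working session

There is one attempt and no reset: what is moved stays moved. The work goes in short steps, Python scripts to look and compute and a shell command to move; the robot and the scene stay as the last step left them, time stands still between calls to the robot, and variables do not carry over. Pictures are saved under pics/ and viewed, about 8 in all and at most 12, crops included, and the job is handed in when it is done.

```bash
mkdir -p pics
cat > h.py <<'E'
import numpy as np, cv2
from rig import state, read_camera
def pix(im,u,v,z=None):
    K=im["K"];T=im["world_from_camera"]
    d=np.array([(u-K[0,2])/K[0,0],-(v-K[1,2])/K[1,1],-1.])
    if z is None:
        r=im["range_z"][int(v),int(u)]; return T[:3,:3]@(d*r)+T[:3,3]
    w=T[:3,:3]@d; s=(z-T[2,3])/w[2]; return T[:3,3]+s*w
E
python3 - <<'E'
from h import *
import pickle
for n in("top","side"):
    im=read_camera(n); pickle.dump(im,open(n+".pkl","wb"))
    cv2.imwrite(f"pics/{n}0.png",cv2.resize(im["color"][:,:,::-1],(800,600),interpolation=cv2.INTER_CUBIC))
    print(n,im["K"],im["world_from_camera"])
print(state())
E
```

```text
top [[449.26454768   0.         262.35190407]
 [  0.         449.26454768 190.90657013]
 [  0.           0.           1.        ]] [[-0.01572953  0.99102844 -0.13272228  0.38976424]
 [-0.99987483 -0.01536435  0.00377521 -0.26422598]
 [ 0.00170215  0.13276505  0.99114608  1.46419155]
 [ 0.          0.          0.          1.        ]]
side [[389.83416333   0.         248.73667587]
 [  0.         389.83416333 189.46709178]
 [  0.           0.           1.        ]] [[ 0.99023455  0.04311106 -0.1325782   0.43880814]
 [-0.13934605  0.33519052 -0.9317886  -1.16809181]
 [ 0.00426857  0.94116351  0.33792459  0.44560805]
 [ 0.          0.          0.          1.        ]]
{'t': 0.1, 'qpos': array([ 1.14130102,  0.31165162,  0.01401396,  1.51291476, -0.00438148,
        1.31922743, -0.02719393]), 'joint_velocities': array([-0.00016478, -0.00239499, -0.00021636, -0.00524916,  0.00098884,
       -0.00104497,  0.0013903 ]), 'tau': array([ 1.01414327e-03, -3.80855155e+01,  1.46811898e-01, -2.31243825e+01,
        1.22161760e-02,  8.15332780e-03, -1.68646784e-05]), 'tcp_pos': array([ 0.20772358, -0.5085399 ,  0.23031924]), 'tool_rot': array([ 0.13608454, -0.1364596 ,  0.69459533, -0.69310685]), 'ft_force': array([-0.04946082,  0.35854059,  0.72736489]), 'moment': array([0.07236902, 0.01032626, 0.03339643]), 'gripper_width': 1.0025083723372632}
```

View pics/top0.png

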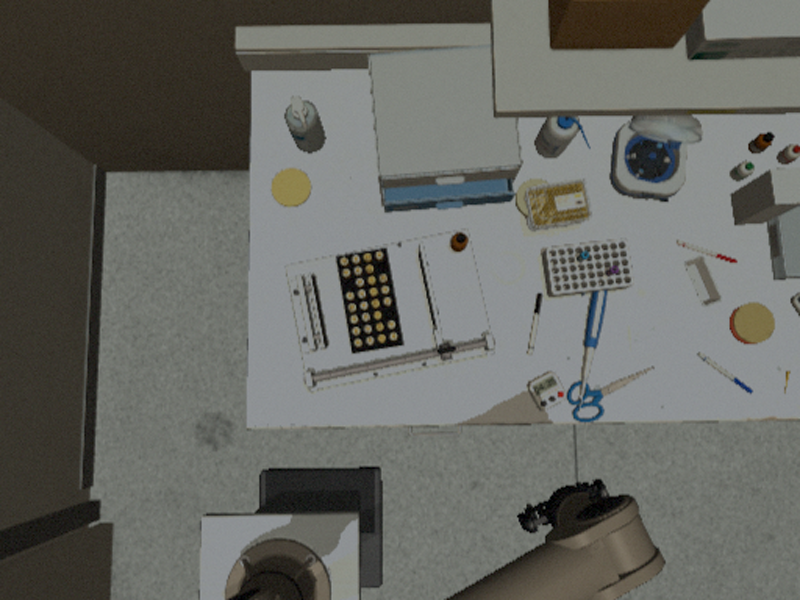

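View pics/side0.png

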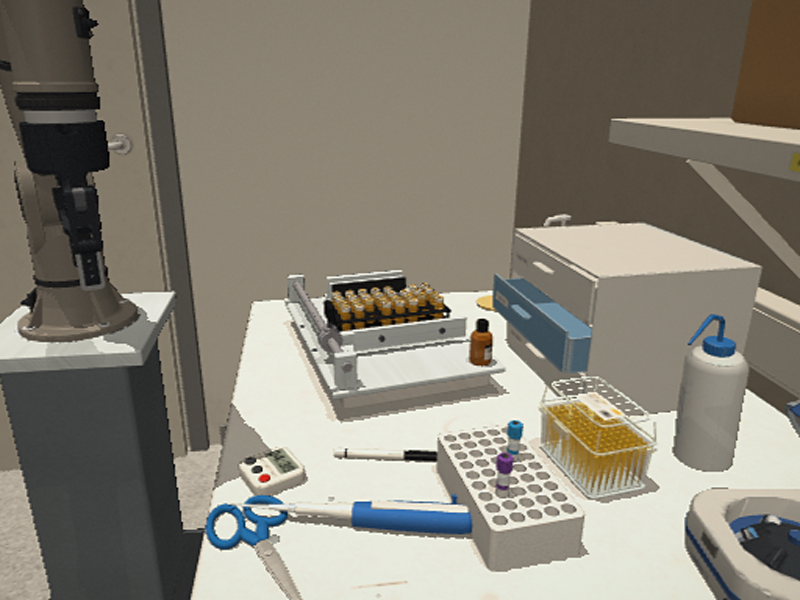

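The top view shows the platform with its rod from (310,378) to (488,343), the collar near (447,349), the rack at (370,300), the bottle at (459,241), and the end stop at the left. I'll enlarge that area.

Run:
```python
from h import *
import pickle
im=pickle.load(open("top.pkl","rb"))
c=im["color"][145:255,170:330,::-1]
c=cv2.convertScaleAbs(c,alpha=1.0)
cv2.imwrite("pics/top1.png",cv2.resize(c,None,fx=5,fy=5,interpolation=cv2.INTER_CUBIC))
```

```text
(no output)
```

View pics/top1.png

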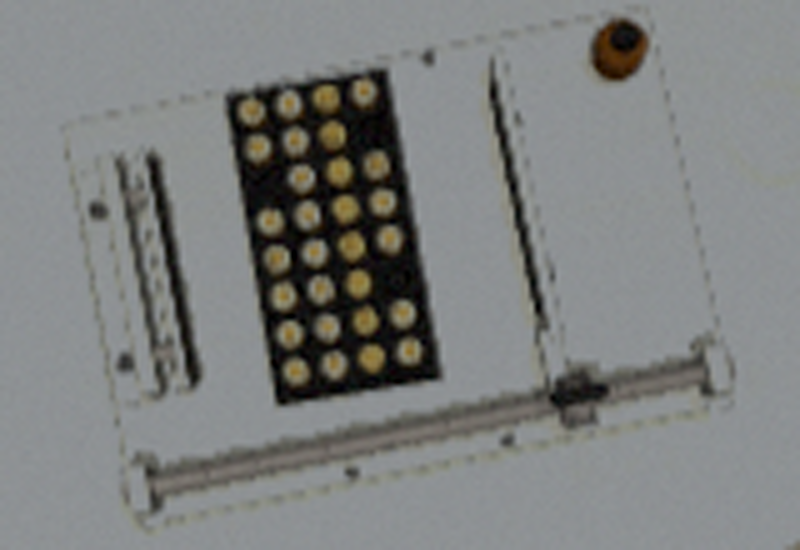

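The enlarged crop puts the grip bar at about (579,391), the post tops at (138,487) and (716,370), and the deck corners at (63,123), (650,8), (733,405) and (140,530). Next I'll work out the platform pose and the target.

Run:
```python
from h import *
import pickle
from scipy.spatial.transform import Rotation as R
im=pickle.load(open("top.pkl","rb"))
c=lambda a,b:(170+(a+.5)/5-.5,145+(b+.5)/5-.5)
P=lambda a,b,z:pix(im,*c(a,b),z)
l,r=P(138,487,.098),P(716,370,.098)
cs=[P(*q,.046) for q in((63,123),(650,8),(733,405),(140,530))]
for q in cs:print(q)
print(l,r,np.linalg.norm(l-r))
y=(l-r)/np.linalg.norm(l-r); y2=cs[0]-cs[1]+cs[3]-cs[2]
print("yaw y axis",np.degrees(np.arctan2(y[1],y[0])),np.degrees(np.arctan2(y2[1],y2[0])))
ctr=np.mean(cs,axis=0)
print("ctr",ctr)
g=P(579,391,.134);print("grip",g,(g-ctr)[:2]@y[:2],(g-ctr)[:2]@[y[1],-y[0]])
for q in((310,235),):
  k=P(333,235,.094);print("rack",k,(k-ctr)[:2]@y[:2],(k-ctr)[:2]@[y[1],-y[0]])
s=state();q=s["tool_rot"];M=R.from_quat(np.r_[q[1:],q[0]]).as_matrix();print(M.round(3),s["tcp_pos"])
```

```text
[ 0.65382765 -0.01390316  0.046     ]
[ 0.72340839 -0.39215531  0.046     ]
[ 0.46669015 -0.43765092  0.046     ]
[ 0.3944195  -0.06411566  0.046     ]
[ 0.42002952 -0.07015735  0.098     ] [ 0.48529867 -0.42161628  0.098     ] 0.3574680978715858
yaw y axis 100.52050061968716 100.68525916189019
ctr [ 0.55958642 -0.22695626  0.046     ]
grip [ 0.47161377 -0.33599487  0.134     ] -0.0911429393115761 -0.1064028665389173
rack [ 0.57233888 -0.18897332  0.094     ] 0.03501599807635052 0.019473284833910233
[[-0.926 -0.001  0.378]
 [-0.378  0.002 -0.926]
 [ 0.    -1.    -0.002]] [ 0.20772358 -0.5085399   0.23031924]
```

```bash
python3 -m creep '[[[-0.03,0,-0.006],[0,-0.14,0]],[[-0.07,0,-0.014],[0,-0.28,0]],[[-0.11,0,-0.022],[0,-0.42,0]],[[-0.15,0,-0.03],[0,-0.56,0]],[[-0.19,0,-0.037],[0,-0.70,0]]]' 0.0 40
python3 - <<'E'
from h import *
from scipy.spatial.transform import Rotation as R
def rel(t,yaw):
  s=state();q=s["tool_rot"];M=R.from_quat(np.r_[q[1:],q[0]]).as_matrix()
  a=np.radians(yaw); T=np.c_[[np.sin(a),-np.cos(a),0],[0,0,-1],[np.cos(a),np.sin(a),0]]
  T[:,0]=np.cross(T[:,1],T[:,2])
  print("shift",(M.T@(np.array(t)-s["tcp_pos"])).round(4),"turn",R.from_matrix(M.T@T).as_rotvec().round(3))
open("h.py","a").write('''
from scipy.spatial.transform import Rotation as R
def rel(t,yaw):
  s=state();q=s["tool_rot"];M=R.from_quat(np.r_[q[1:],q[0]]).as_matrix()
  a=np.radians(yaw); y=np.array([0,0,-1.]);z=np.array([np.cos(a),np.sin(a),0])
  T=np.c_[np.cross(y,z),y,z]
  print("shift",(M.T@(np.array(t)-s["tcp_pos"])).round(4),"turn",R.from_matrix(M.T@T).as_rotvec().round(3),"yawnow",np.degrees(np.arctan2(M[1,2],M[0,2])).round(2),"tcp",s["tcp_pos"].round(4),"f",s["ft_force"].round(2),"m",s["moment"].round(3),"w",round(s["gripper_width"],3),"t",s["t"],"q7",s["qpos"][6].round(2))
''')
rel([.4705,-.336,.175],10.6)
E
```

```text
t: 0.6
tcp_pos: [0.3708, -0.4017, 0.2309]
tool_rot: [0.368, -0.368, 0.604, -0.604]
ft_force: [-0.2, -0.7, 0.1]
gripper_width: 0.496
shift [-0.1042  0.0558  0.0584] turn [ 0.001 -0.662 -0.001]
```

```bash
python3 -m creep '[[[-0.03,0.01,0.015],[0,-0.14,0]],[[-0.06,0.025,0.03],[0,-0.28,0]],[[-0.09,0.04,0.047],[0,-0.42,0]],[[-0.10,0.054,0.056],[0,-0.56,0]],[[-0.10,0.054,0.056],[0,-0.66,0]]]'
python3 - <<'E'
from h import *
rel([.4705,-.336,.175],10.6)
for n in("top","side"):
  im=read_camera(n);import pickle;pickle.dump(im,open(n+"2.pkl","wb"))
s=pickle.load(open("side2.pkl","rb"))
p=np.array([.4705,-.336,.13]);T=s["world_from_camera"];c=T[:3,:3].T@(p-T[:3,3])
u=s["K"][0,2]+s["K"][0,0]*c[0]/-c[2];v=s["K"][1,2]-s["K"][1,1]*c[1]/-c[2]
print(u,v);u,v=int(u),int(v)
a=cv2.resize(s["color"][v-60:v+40,u-50:u+50],None,fx=4,fy=4,interpolation=cv2.INTER_CUBIC)
t=pickle.load(open("top2.pkl","rb"))["color"]
b=cv2.resize(t[180:260,245:325],(400,400),interpolation=cv2.INTER_CUBIC)
cv2.imwrite("pics/near.png",cv2.hconcat([a,b])[:,:,::-1])
E
```

```text
t: 1.1
tcp_pos: [0.4672, -0.3364, 0.1742]
tool_rot: [0.545, -0.544, 0.453, -0.449]
ft_force: [-0.5, 0.0, 0.6]
gripper_width: 0.498
shift [ 0.0002 -0.0008  0.0033] turn [ 0.002  0.003 -0.006] yawnow 10.76 tcp [ 0.4672 -0.3364  0.1742] f [-0.46  0.03  0.56] m [0.031 0.03  0.017] w 0.498 t 1.1 q7 0.66
210.94326631604014 196.8412430384461
```

View pics/near.png

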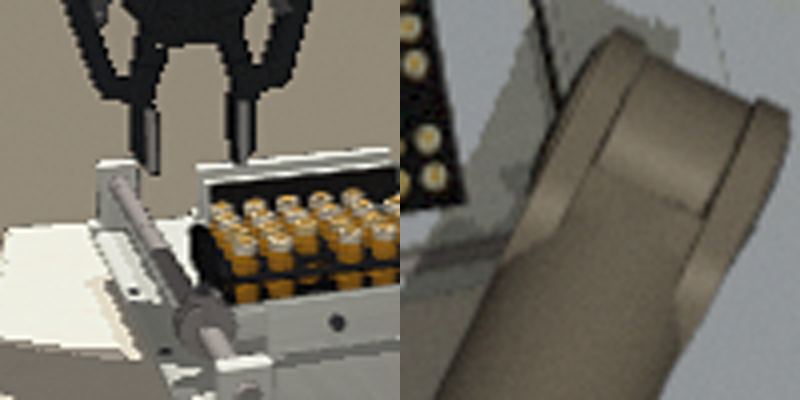

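The gripper stands above the collar at (205,325) of the left half. The bar can't be told from the black rack behind it, near (200,250). I'll check with the depth.

Run:
```python
from h import *
import pickle
for f in("top","side2"):
  s=pickle.load(open(f+".pkl","rb"));T=s["world_from_camera"];K=s["K"]
  v,u=np.mgrid[0:384,0:512];r=s["range_z"]
  c=np.stack([(u-K[0,2])/K[0,0]*r,-(v-K[1,2])/K[1,1]*r,-r],-1);w=c@T[:3,:3].T+T[:3,3]
  w[r==0]=9
  # platform coords relative to nominal grip
  a=np.radians(10.6);d=w-[.4705,-.336,0]
  X=d[...,0]*np.cos(a)+d[...,1]*np.sin(a);Y=-d[...,0]*np.sin(a)+d[...,1]*np.cos(a)
  m=(abs(X)<.03)&(abs(Y)<.035)&(w[...,2]>.105)&(w[...,2]<.15)
  for q in np.argwhere(m):print(f,q,(1e3*np.r_[X[tuple(q)],Y[tuple(q)],w[tuple(q)][2]]).round(),s["color"][tuple(q)])
```

```text
top [221 287] [  5.  -6. 138.] [39 37 34]
top [221 288] [  4.  -8. 141.] [59 62 57]
top [221 289] [  4. -12. 137.] [72 72 66]
top [221 291] [  3. -17. 136.] [81 78 74]
top [222 283] [  5.   6. 135.] [53 50 47]
top [222 284] [  4.   4. 141.] [41 41 40]
top [222 285] [  3.   1. 138.] [50 47 39]
top [222 286] [  3.  -2. 137.] [33 28 30]
top [222 287] [  2.  -5. 137.] [27 16 20]
top [222 288] [  1.  -8. 143.] [24 26 26]
top [222 289] [  1. -11. 138.] [18 14 20]
top [222 290] [  0. -14. 140.] [14 17 23]
top [222 291] [ -0. -17. 137.] [52 49 46]
top [223 280] [  4.  15. 125.] [63 63 59]
top [223 281] [  3.  13. 136.] [27 31 31]
top [223 282] [  2.  10. 141.] [29 26 30]
top [223 283] [  2.   7. 136.] [28 26 30]
top [223 284] [  1.   4. 142.] [21 20 14]
top [223 285] [  1.   1. 137.] [18 17 10]
top [223 286] [ -0.  -2. 138.] [29 25 27]
top [223 287] [ -1.  -4. 141.] [26 20 18]
top [223 288] [ -1.  -7. 136.] [29 28 26]
top [223 289] [ -2. -10. 139.] [28 27 29]
top [223 290] [ -3. -13. 142.] [27 21 23]
top [223 291] [ -3. -16. 137.] [52 49 45]
top [224 280] [  1.  16. 126.] [8 5 4]
top [224 28
[... 4084 characters left out ...]
4 213] [ -0. -19. 120.] [ 9 11 10]
side2 [205 209] [ -6.  -5. 113.] [130 130 122]
side2 [205 210] [ -6. -15. 117.] [10 10 10]
side2 [205 211] [ -4. -17. 117.] [15 12 13]
side2 [205 212] [ -3. -19. 118.] [15 14 17]
side2 [205 213] [  0. -18. 117.] [17 16 16]
side2 [206 209] [ -6.  -5. 110.] [133 134 126]
side2 [206 210] [ -4.  -7. 111.] [32 34 34]
side2 [206 211] [ -5. -19. 115.] [33 32 34]
side2 [206 212] [ -2. -18. 115.] [24 22 23]
side2 [207 209] [ -6.  -4. 108.] [83 83 80]
side2 [207 210] [ -4.  -3. 107.] [42 42 44]
side2 [207 211] [ -2.  -8. 109.] [48 47 49]
side2 [207 212] [  1.  -4. 106.] [34 32 34]
side2 [208 210] [ -4.  -6. 106.] [43 45 46]
side2 [208 211] [ -2.  -7. 106.] [42 42 43]
```

```bash
python3 -m creep '[[[0.0017,0.02,0.002],[0,0,0]],[[0.0017,0.035,0.002],[0,0,0]],[[0.0017,0.05,0.002],[0,0,0]],[[0.0017,0.06,0.002],[0,0,0]],[[0.0017,0.064,0.002],[0,0,0]]]'
python3 -c "
from h import *
rel([.4693,-.3377,.1095],10.6)"
```

```text
t: 1.7
tcp_pos: [0.4672, -0.3419, 0.1122]
tool_rot: [-0.542, 0.542, -0.455, 0.454]
ft_force: [0.5, 0.5, -0.0]
gripper_width: 0.494
shift [-0.0038  0.0027  0.0028] turn [ 0.002 -0.01  -0.001] yawnow 10.02 tcp [ 0.4672 -0.3419  0.1122] f [ 0.52  0.46 -0.03] m [-0.012 -0.054  0.024] w 0.494 t 1.7 q7 0.64
```

```bash
python3 -m creep '[[[0,0,0],[0,0,0]],[[0,0,0],[0,0,0]]]'
python3 -c "
from h import *
rel([.4693,-.3377,.1095],10.6)"
```

```text
t: 1.9
tcp_pos: [0.4686, -0.3422, 0.1141]
tool_rot: [0.542, -0.542, 0.453, -0.455]
ft_force: [-0.1, -0.1, -0.7]
gripper_width: 0.502
shift [-0.0043  0.0046  0.0014] turn [-0.001 -0.009  0.001] yawnow 10.11 tcp [ 0.4686 -0.3422  0.1141] f [-0.1  -0.14 -0.66] m [-0.033 -0.009 -0.002] w 0.502 t 1.9 q7 0.64
```

```bash
python3 -m creep '[[[-0.004,0.003,0.0014],[0,-0.009,0]],[[-0.004,0.004,0.0014],[0,-0.009,0]],[[-0.004,0.004,0.0014],[0,-0.009,0]]]'
python3 -c "
from h import *
rel([.4693,-.3377,.1095],10.6)"
```

```text
t: 2.2
tcp_pos: [0.469, -0.3372, 0.1094]
tool_rot: [0.544, -0.544, 0.451, -0.451]
ft_force: [-0.4, -0.8, -0.2]
gripper_width: 0.504
shift [ 0.0005 -0.0001  0.0002] turn [-0.     0.002 -0.   ] yawnow 10.69 tcp [ 0.469  -0.3372  0.1094] f [-0.44 -0.85 -0.23] m [-0.024 -0.04  -0.012] w 0.504 t 2.2 q7 0.64
```

Now I'll close on the bar.

```bash
python3 -m creep '[[[0,0,0],[0,0,0]],[[0,0,0],[0,0,0]],[[0,0,0],[0,0,0]],[[0,0,0],[0,0,0]],[[0,0,0],[0,0,0]]]' -1 60
python3 -c "
from h import *
rel([.469,-.3372,.1094],10.6)"
```

```text
t: 2.7
tcp_pos: [0.4691, -0.3377, 0.1095]
tool_rot: [0.544, -0.544, 0.451, -0.452]
ft_force: [-1.3, 0.7, 2.3]
gripper_width: 0.105
shift [-0.0005  0.0001  0.    ] turn [-0.     0.001  0.   ] yawnow 10.66 tcp [ 0.4691 -0.3377  0.1095] f [-1.34  0.7   2.34] m [0.067 0.025 0.084] w 0.105 t 2.7 q7 0.64
```

```bash
python3 -m creep '[[[0,0,0],[0,-0.12,0]],[[0,0,0],[0,-0.24,0]],[[0,0,0],[0,-0.36,0]],[[0,0,0],[0,-0.48,0]],[[0,0,0],[0,-0.6,0]]]'
python3 -c "
from h import *
rel([.469,-.3372,.1094],10.6)"
```

```text
t: 3.2
tcp_pos: [0.4684, -0.338, 0.1093]
tool_rot: [-0.654, 0.654, -0.269, 0.269]
ft_force: [0.1, 0.6, 0.3]
gripper_width: 0.107
shift [-0.0002 -0.0001  0.001 ] turn [ 0.001  0.605 -0.   ] yawnow 45.24 tcp [ 0.4684 -0.338   0.1093] f [0.07 0.63 0.28] m [-0.06   0.178 -0.225] w 0.107 t 3.2 q7 1.18
```

```bash
python3 -m creep '[[[0,0,0],[0,-0.14,0]],[[0,0,0],[0,-0.28,0]],[[0,0,0],[0,-0.42,0]],[[0,0,0],[0,-0.56,0]],[[0,0,0],[0,-0.7,0]]]'
python3 -m creep '[[[0,0,0],[0,-0.05,0]],[[0,0,0],[0,-0.07,0]],[[0,0,0],[0,-0.07,0]]]'
python3 -c "
from h import *
rel([.469,-.3372,.1094],88)"
```

```text
t: 3.7
tcp_pos: [0.468, -0.3388, 0.1093]
tool_rot: [-0.706, 0.707, -0.029, 0.028]
ft_force: [-0.8, -1.2, 0.4]
gripper_width: 0.104
t: 4.0
tcp_pos: [0.4681, -0.3388, 0.1092]
tool_rot: [-0.707, 0.708, -0.006, 0.005]
ft_force: [-1.9, -1.6, 2.1]
gripper_width: 0.105
shift [ 0.0009 -0.0002  0.0016] turn [ 0.001  0.018 -0.001] yawnow 89.06 tcp [ 0.4681 -0.3388  0.1092] f [-1.85 -1.59  2.13] m [-0.399  0.409 -0.019] w 0.105 t 4.0 q7 1.87
```

```bash
python3 -m creep '[[[-0.001,0,0.005],[0,0,0]],[[-0.003,0,0.015],[0,0,0]],[[-0.005,0,0.0245],[0,0,0]],[[-0.007,0,0.034],[0,0,0]],[[-0.008,0,0.039],[0,0,0]]]'
cat >> h.py <<'E'
def st():
  s=state();q=s["tool_rot"];M=R.from_quat(np.r_[q[1:],q[0]]).as_matrix()
  a=np.radians(10.6);Y=np.array([-np.sin(a),np.cos(a),0]);X=np.array([np.cos(a),np.sin(a),0]);d=s["tcp_pos"]-[.4681,-.3388,0]
  f=s["ft_force"];print("dY %.4f dX %.4f z %.4f  fY %.2f fX %.2f fZ %.2f mz %.3f yaw %.2f w %.3f t %.2f"%(d@Y,d@X,d[2],f@Y,f@X,f[2],s["moment"][2],np.degrees(np.arctan2(M[1,2],M[0,2])),s["gripper_width"],s["t"]))
E
python3 -c "
from h import *
st()"
```

```text
t: 4.5
tcp_pos: [0.4601, -0.2968, 0.1092]
tool_rot: [0.707, -0.707, 0.006, -0.004]
ft_force: [-3.2, -3.1, 2.6]
gripper_width: 0.106
dY 0.0427 dX -0.0001 z 0.1092  fY -2.48 fX -3.72 fZ 2.62 mz -0.143 yaw 89.22 w 0.106 t 4.50
```

```bash
S='from h import *
st()'
python3 -m creep '[[[-0.001,0,0.004],[0,0,0]],[[-0.002,0,0.008],[0,0,0]],[[-0.002,0,0.010],[0,0,0]]]' >/dev/null; python3 -c "$S"
python3 -m creep '[[[-0.001,0,0.004],[0,0,0]],[[-0.002,0,0.008],[0,0,0]],[[-0.002,0,0.010],[0,0,0]]]' >/dev/null; python3 -c "$S"
python3 -m creep '[[[-0.0006,0,0.003],[0,0,0]],[[-0.0012,0,0.006],[0,0,0]],[[-0.002,0,0.010],[0,0,0]]]' >/dev/null; python3 -c "$S"
```

```text
dY 0.0520 dX -0.0001 z 0.1092  fY -2.69 fX -6.12 fZ 4.33 mz -0.117 yaw 89.18 w 0.109 t 4.80
dY 0.0617 dX -0.0001 z 0.1092  fY -2.94 fX -5.93 fZ 3.45 mz -0.104 yaw 89.16 w 0.103 t 5.10
dY 0.0709 dX -0.0001 z 0.1092  fY -3.22 fX -4.94 fZ 2.54 mz -0.067 yaw 89.12 w 0.106 t 5.40
```

```bash
S='from h import *
st()'
python3 -m creep '[[[-0.001,0,0.002],[0,0,0]],[[-0.0016,0,0.003],[0,0,0]],[[-0.0016,0,0.003],[0,0,0]]]' >/dev/null; python3 -c "$S"
python3 -m creep '[[[-0.0003,0,0.0015],[0,0,0]],[[-0.0006,0,0.003],[0,0,0]],[[-0.0006,0,0.003],[0,0,0]]]' >/dev/null; python3 -c "$S"
python3 - <<'E'
from h import *
im=read_camera("side")
cv2.imwrite("pics/push.png",cv2.resize(im["color"][130:260,160:320,::-1],None,fx=5,fy=4.6,interpolation=cv2.INTER_CUBIC))
E
```

```text
dY 0.0751 dX -0.0002 z 0.1092  fY -1.54 fX -3.44 fZ 2.26 mz -0.157 yaw 89.17 w 0.106 t 5.70
dY 0.0779 dX -0.0002 z 0.1092  fY -3.04 fX -4.29 fZ 1.75 mz -0.110 yaw 89.16 w 0.106 t 6.00
```

View pics/push.png

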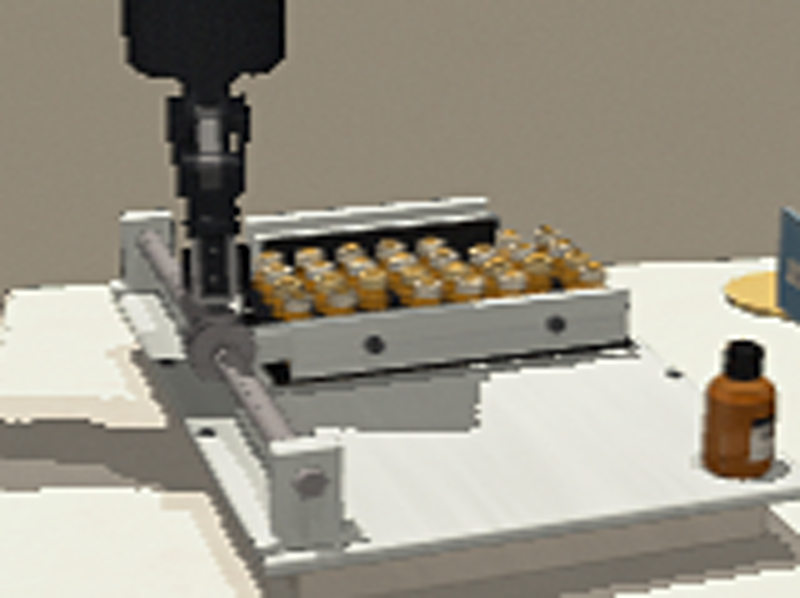

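The collar slides freely and the jaw has reached the rack. The bottle is untouched at (740,410). I'll go on in 2 mm steps, each guarded by a force check.

```bash
sed -i 's/^  f=s\["ft_force"\];print/  f=s["ft_force"];g=f@Y;print/' h.py; echo '  return g' >> h.py
cat > g.py <<'E'
import sys
from h import *
sys.exit(st()< -5.5)
E
python3 -m creep '[[[-0.0002,0,0.001],[0,0,0]],[[-0.0004,0,0.002],[0,0,0]],[[-0.0004,0,0.002],[0,0,0]]]' >/dev/null; python3 g.py &&
python3 -m creep '[[[-0.0002,0,0.001],[0,0,0]],[[-0.0004,0,0.002],[0,0,0]],[[-0.0004,0,0.002],[0,0,0]]]' >/dev/null&& python3 g.py &&
python3 -m creep '[[[-0.0002,0,0.001],[0,0,0]],[[-0.0004,0,0.002],[0,0,0]],[[-0.0004,0,0.002],[0,0,0]]]' >/dev/null&& python3 g.py &&
python3 -m creep '[[[-0.0002,0,0.001],[0,0,0]],[[-0.0004,0,0.002],[0,0,0]],[[-0.0004,0,0.002],[0,0,0]]]' >/dev/null&& python3 g.py &&
python3 -m creep '[[[-0.0002,0,0.001],[0,0,0]],[[-0.0004,0,0.002],[0,0,0]],[[-0.0004,0,0.002],[0,0,0]]]' >/dev/null&& python3 g.py
```

```text
dY 0.0797 dX -0.0002 z 0.1092  fY -2.31 fX -4.30 fZ 1.84 mz -0.086 yaw 89.16 w 0.106 t 6.35False
```

```bash
sed -i 's/sys.exit(.*/sys.exit(int(st()< -5.5))/' g.py
python3 -m creep '[[[-0.0002,0,0.001],[0,0,0]],[[-0.0004,0,0.002],[0,0,0]],[[-0.0004,0,0.002],[0,0,0]]]' >/dev/null; python3 g.py &&
python3 -m creep '[[[-0.0002,0,0.001],[0,0,0]],[[-0.0004,0,0.002],[0,0,0]],[[-0.0004,0,0.002],[0,0,0]]]' >/dev/null&& python3 g.py &&
python3 -m creep '[[[-0.0002,0,0.001],[0,0,0]],[[-0.0004,0,0.002],[0,0,0]],[[-0.0004,0,0.002],[0,0,0]]]' >/dev/null&& python3 g.py &&
python3 -m creep '[[[-0.0002,0,0.001],[0,0,0]],[[-0.0004,0,0.002],[0,0,0]],[[-0.0004,0,0.002],[0,0,0]]]' >/dev/null&& python3 g.py &&
python3 -m creep '[[[-0.0002,0,0.001],[0,0,0]],[[-0.0004,0,0.002],[0,0,0]],[[-0.0004,0,0.002],[0,0,0]]]' >/dev/null&& python3 g.py
```

```text
dY 0.0818 dX -0.0002 z 0.1092  fY -2.56 fX -4.57 fZ 1.45 mz -0.067 yaw 89.15 w 0.109 t 6.65
dY 0.0838 dX -0.0002 z 0.1092  fY -2.85 fX -4.22 fZ 1.87 mz -0.073 yaw 89.15 w 0.105 t 6.95
dY 0.0859 dX -0.0002 z 0.1092  fY -3.22 fX -4.84 fZ 1.62 mz -0.136 yaw 89.15 w 0.107 t 7.25
dY 0.0880 dX -0.0002 z 0.1092  fY -2.32 fX -4.81 fZ 1.94 mz -0.136 yaw 89.16 w 0.104 t 7.55
dY 0.0900 dX -0.0002 z 0.1092  fY -2.66 fX -3.64 fZ 1.61 mz -0.110 yaw 89.15 w 0.108 t 7.85
```

```bash
python3 -m creep '[[[-0.0002,0,0.001],[0,0,0]],[[-0.0004,0,0.002],[0,0,0]],[[-0.0004,0,0.002],[0,0,0]]]' >/dev/null; python3 g.py &&
python3 -m creep '[[[-0.0002,0,0.001],[0,0,0]],[[-0.0004,0,0.002],[0,0,0]],[[-0.0004,0,0.002],[0,0,0]]]' >/dev/null&& python3 g.py &&
python3 -m creep '[[[-0.0002,0,0.001],[0,0,0]],[[-0.0004,0,0.002],[0,0,0]],[[-0.0004,0,0.002],[0,0,0]]]' >/dev/null&& python3 g.py &&
python3 -m creep '[[[-0.0002,0,0.001],[0,0,0]],[[-0.0004,0,0.002],[0,0,0]],[[-0.0004,0,0.002],[0,0,0]]]' >/dev/null&& python3 g.py &&
python3 -m creep '[[[-0.0002,0,0.001],[0,0,0]],[[-0.0004,0,0.002],[0,0,0]],[[-0.0004,0,0.002],[0,0,0]]]' >/dev/null&& python3 g.py &&
python3 -m creep '[[[-0.0002,0,0.001],[0,0,0]],[[-0.0004,0,0.002],[0,0,0]],[[-0.0004,0,0.002],[0,0,0]]]' >/dev/null&& python3 g.py &&
python3 -m creep '[[[-0.0002,0,0.001],[0,0,0]],[[-0.0004,0,0.002],[0,0,0]],[[-0.0004,0,0.002],[0,0,0]]]' >/dev/null&& python3 g.py &&
python3 -m creep '[[[-0.0002,0,0.001],[0,0,0]],[[-0.0004,0,0.002],[0,0,0]],[[-0.0004,0,0.002],[0,0,0]]]' >/dev/null&& python3 g.py
```

```text
dY 0.0920 dX -0.0002 z 0.1092  fY -3.11 fX -4.30 fZ 2.14 mz -0.129 yaw 89.15 w 0.105 t 8.15
dY 0.0941 dX -0.0002 z 0.1092  fY -1.90 fX -4.02 fZ 1.72 mz -0.114 yaw 89.15 w 0.103 t 8.45
dY 0.0962 dX -0.0002 z 0.1092  fY -2.61 fX -4.23 fZ 2.45 mz -0.164 yaw 89.15 w 0.103 t 8.75
dY 0.0982 dX -0.0003 z 0.1092  fY -3.01 fX -4.51 fZ 1.34 mz -0.112 yaw 89.15 w 0.108 t 9.05
dY 0.1002 dX -0.0002 z 0.1092  fY -2.56 fX -4.29 fZ 2.10 mz -0.114 yaw 89.16 w 0.103 t 9.35
dY 0.1023 dX -0.0003 z 0.1092  fY -2.98 fX -3.67 fZ 2.23 mz -0.143 yaw 89.16 w 0.106 t 9.65
dY 0.1044 dX -0.0002 z 0.1092  fY -3.31 fX -4.75 fZ 1.95 mz -0.160 yaw 89.16 w 0.109 t 9.95
dY 0.1061 dX -0.0003 z 0.1092  fY -3.21 fX -3.93 fZ 1.57 mz -0.145 yaw 89.15 w 0.105 t 10.25
```

```bash
python3 -m creep '[[[-0.0002,0,0.001],[0,0,0]],[[-0.0002,0,0.001],[0,0,0]],[[-0.0002,0,0.001],[0,0,0]]]' >/dev/null; python3 g.py &&
python3 -m creep '[[[-0.0002,0,0.001],[0,0,0]],[[-0.0002,0,0.001],[0,0,0]],[[-0.0002,0,0.001],[0,0,0]]]' >/dev/null; python3 g.py &&
python3 -m creep '[[[-0.0002,0,0.001],[0,0,0]],[[-0.0002,0,0.001],[0,0,0]],[[-0.0002,0,0.001],[0,0,0]]]' >/dev/null; python3 g.py &&
python3 -m creep '[[[-0.0002,0,0.001],[0,0,0]],[[-0.0002,0,0.001],[0,0,0]],[[-0.0002,0,0.001],[0,0,0]]]' >/dev/null; python3 g.py &&
python3 -m creep '[[[-0.0002,0,0.001],[0,0,0]],[[-0.0002,0,0.001],[0,0,0]],[[-0.0002,0,0.001],[0,0,0]]]' >/dev/null; python3 g.py
```

```text
dY 0.1066 dX -0.0003 z 0.1092  fY -3.59 fX -3.95 fZ 0.32 mz -0.121 yaw 89.13 w 0.103 t 10.55
dY 0.1071 dX -0.0003 z 0.1092  fY -4.78 fX -3.46 fZ 0.19 mz -0.071 yaw 89.12 w 0.105 t 10.85
dY 0.1075 dX -0.0003 z 0.1092  fY -6.42 fX -3.38 fZ 0.27 mz -0.049 yaw 89.10 w 0.102 t 11.15
dY 0.1075 dX -0.0003 z 0.1092  fY -6.42 fX -3.38 fZ 0.27 mz -0.049 yaw 89.10 w 0.102 t 11.15
dY 0.1075 dX -0.0003 z 0.1092  fY -6.42 fX -3.38 fZ 0.27 mz -0.049 yaw 89.10 w 0.102 t 11.15
```

```bash
python3 -m creep '[[[-0.0002,0,0.001],[0,0,0]],[[-0.0004,0,0.002],[0,0,0]],[[-0.0004,0,0.002],[0,0,0]]]' >/dev/null; python3 g.py 
python3 -m creep '[[[-0.0002,0,0.001],[0,0,0]],[[-0.0003,0,0.0015],[0,0,0]],[[-0.0003,0,0.0015],[0,0,0]]]' >/dev/null; python3 g.py;  python3 -m creep '[[[0,0,0],[0,0,0]],[[0,0,0],[0,0,0]]]' >/dev/null; python3 g.py
```

```text
dY 0.1085 dX -0.0003 z 0.1092  fY -7.76 fX -3.87 fZ -0.84 mz -0.013 yaw 89.07 w 0.104 t 11.45
dY 0.1090 dX -0.0003 z 0.1092  fY -9.61 fX -2.86 fZ -2.87 mz -0.016 yaw 89.04 w 0.109 t 11.75
dY 0.1090 dX -0.0003 z 0.1092  fY -8.76 fX -3.83 fZ -2.25 mz 0.001 yaw 89.04 w 0.106 t 11.95
```

```bash
python3 -m creep '[[[-0.0002,0,0.001],[0,0,0]],[[-0.0004,0,0.002],[0,0,0]],[[-0.0004,0,0.002],[0,0,0]]]' >/dev/null; python3 g.py 
python3 -m creep '[[[0,0,0],[0,0.1,0]],[[0,0,0],[0,0.2,0]],[[0,0,0],[0,0.3,0]],[[0,0,0],[0,0.4,0]],[[0,0,0],[0,0.4,0]]]' >/dev/null; python3 g.py;  python3 -m creep '[[[0,0,0],[0,0,0]],[[0,0,0],[0,0,0]]]' >/dev/null; python3 g.py
```

```text
dY 0.1100 dX -0.0003 z 0.1093  fY -11.37 fX -2.62 fZ -4.64 mz 0.076 yaw 89.02 w 0.107 t 12.25
dY 0.1105 dX -0.0001 z 0.1092  fY -10.90 fX -2.22 fZ -3.99 mz -0.175 yaw 66.01 w 0.103 t 12.75
dY 0.1104 dX -0.0001 z 0.1092  fY -9.86 fX -2.36 fZ -2.36 mz -0.179 yaw 66.06 w 0.105 t 12.95
```

```bash
python3 -m creep '[[[0,0,0],[0,0.07,0]],[[0,0,0],[0,0.14,0]],[[0,0,0],[0,0.2,0]],[[0,0,0],[0,0.2,0]]]' >/dev/null; python3 g.py
python3 -m creep '[[[0,0,0],[0,0.07,0]],[[0,0,0],[0,0.14,0]],[[0,0,0],[0,0.2,0]],[[0,0,0],[0,0.2,0]]]' >/dev/null; python3 g.py
```

```text
dY 0.1106 dX 0.0001 z 0.1093  fY -11.14 fX -2.60 fZ -4.05 mz -0.118 yaw 54.61 w 0.105 t 13.35
dY 0.1108 dX 0.0003 z 0.1092  fY -9.32 fX -1.75 fZ -4.04 mz -0.126 yaw 43.16 w 0.107 t 13.75
```

```bash
python3 -m creep '[[[0,0,0],[0,0.07,0]],[[0,0,0],[0,0.14,0]],[[0,0,0],[0,0.2,0]],[[0,0,0],[0,0.2,0]]]' >/dev/null; python3 g.py
python3 -m creep '[[[0,0,0],[0,0.07,0]],[[0,0,0],[0,0.14,0]],[[0,0,0],[0,0.2,0]],[[0,0,0],[0,0.2,0]]]' >/dev/null; python3 g.py
python3 -m creep '[[[0,0,0],[0,0.05,0]],[[0,0,0],[0,0.1,0]],[[0,0,0],[0,0.13,0]],[[0,0,0],[0,0.13,0]]]' >/dev/null; python3 g.py
```

```text
dY 0.1109 dX 0.0005 z 0.1093  fY -10.08 fX -1.72 fZ -2.86 mz -0.097 yaw 31.73 w 0.105 t 14.15
dY 0.1110 dX 0.0008 z 0.1095  fY -8.70 fX -1.37 fZ -2.12 mz -0.003 yaw 20.29 w 0.102 t 14.55
dY 0.1110 dX 0.0009 z 0.1095  fY -10.05 fX -0.79 fZ -2.84 mz 0.012 yaw 12.88 w 0.106 t 14.95
```

```bash
python3 -m creep '[[[0,0,0],[0,0.03,0]],[[0,0,0],[0,0.06,0]],[[0,0,0],[0,0.06,0]]]' >/dev/null; python3 g.py
python3 -m creep '[[[0,0,0],[0,0.03,0]],[[0,0,0],[0,0.06,0]],[[0,0,0],[0,0.06,0]]]' >/dev/null; python3 g.py
python3 -m creep '[[[0,0,0],[0,0.03,0]],[[0,0,0],[0,0.06,0]],[[0,0,0],[0,0.06,0]]]' >/dev/null; python3 g.py
```

```text
dY 0.1110 dX 0.0010 z 0.1096  fY -10.27 fX -2.35 fZ -2.57 mz 0.612 yaw 9.58 w 0.104 t 15.25
dY 0.1110 dX 0.0011 z 0.1096  fY -10.94 fX -1.73 fZ -2.54 mz 1.605 yaw 6.41 w 0.103 t 15.55
dY 0.1110 dX 0.0010 z 0.1097  fY -11.02 fX -3.20 fZ -1.62 mz 2.405 yaw 3.20 w 0.102 t 15.85
```

```bash
python3 -m creep '[[[0,0,0],[0,-0.06,0]],[[0,0,0],[0,-0.115,0]],[[0,0,0],[0,-0.115,0]]]' >/dev/null; python3 g.py
python3 -m creep '[[[0.001,0,0],[0,0,0]],[[0.002,0,0],[0,0,0]],[[0.003,0,0],[0,0,0]],[[0.003,0,0],[0,0,0]]]' >/dev/null; python3 g.py
```

```text
dY 0.1110 dX 0.0010 z 0.1096  fY -10.16 fX -1.28 fZ -2.35 mz 0.749 yaw 9.39 w 0.106 t 16.15
dY 0.1109 dX 0.0010 z 0.1095  fY -6.05 fX -2.64 fZ 0.47 mz 0.649 yaw 9.43 w 0.106 t 16.55
```

```bash
python3 -m creep '[[[0.001,0,0],[0,0,0]],[[0.002,0,0],[0,0,0]],[[0.0035,0,0],[0,-0.01,0]],[[0.0035,0,0],[0,-0.01,0]]]' >/dev/null; python3 g.py
python3 -m creep '[[[0,0,0],[0,0,0]],[[0,0,0],[0,0,0]],[[0,0,0],[0,0,0]],[[0,0,0],[0,0,0]],[[0,0,0],[0,0,0]]]' 0.0 > /dev/null; python3 g.py
python3 -m creep '[[[0,-0.01,0],[0,0,0]],[[0,-0.03,0],[0,0,0]],[[0,-0.05,0],[0,0,0]],[[0,-0.08,0],[0,0,0]],[[0,-0.11,0],[0,0,0]]]'  > /dev/null; python3 g.py
```

```text
dY 0.1107 dX 0.0010 z 0.1095  fY 2.24 fX -2.48 fZ 4.56 mz 0.407 yaw 9.92 w 0.105 t 16.95
dY 0.1085 dX 0.0000 z 0.1092  fY 1.08 fX -0.38 fZ -0.85 mz 0.017 yaw 9.78 w 0.500 t 17.45
dY 0.1087 dX -0.0002 z 0.2209  fY -0.23 fX 1.24 fZ 0.11 mz -0.005 yaw 9.81 w 0.502 t 17.95
```

```bash
python3 -m creep '[[[0.03,0,0],[0,0,0]],[[0.07,0,0],[0,0,0]],[[0.11,0,0],[0,0,0]],[[0.15,0,-0.03],[0,0,0]],[[0.19,0,-0.06],[0,0,0]]]'
python3 - <<'E'
from h import *
a=read_camera("top")["color"];b=read_camera("side")["color"]
o=cv2.hconcat([cv2.resize(a[145:255,170:330],(400,275),interpolation=cv2.INTER_CUBIC),cv2.resize(b[130:240,160:320],(400,275),interpolation=cv2.INTER_CUBIC)])
cv2.imwrite("pics/end.png",cv2.vconcat([o,cv2.resize(cv2.hconcat([a[60:370:2,::2][:, :],b[60:370:2,::2]]),(800,242))])[:,:,::-1])
E
```

```text
t: 18.45
tcp_pos: [0.4218, -0.4307, 0.2201]
tool_rot: [0.542, -0.541, 0.454, -0.455]
ft_force: [0.1, -0.6, -0.2]
gripper_width: 0.499
```

View pics/end.png

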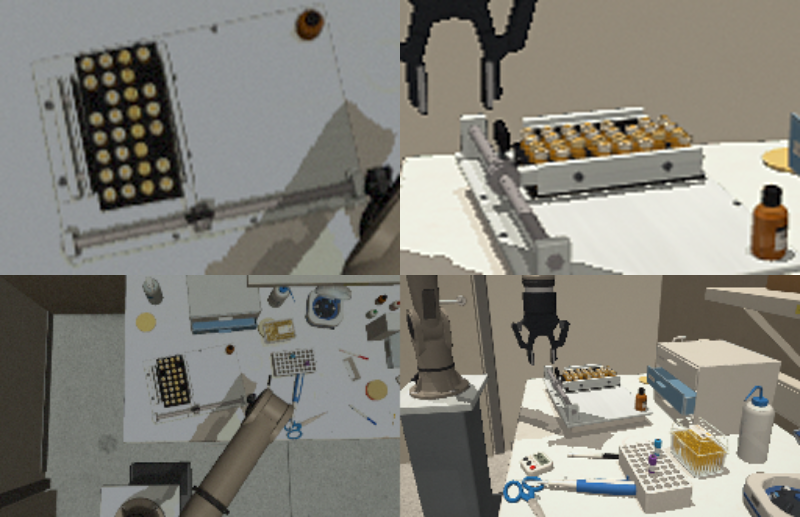

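The rack now sits between the jaw and the pad, the bar lies along the rod at (200,214) in the top crop, and the bottle is where it was. I'm handing the job in.

```bash
python3 -c "
from rig import close_job
print(close_job())"
```

```text
the job is handed in; nothing more can be done
None
```

The rack is clamped against the end stop with the screw fully tight, and I handed the job in at about 18.5 s of the 64 s allowed.

- **Loosening:** I turned the thumb screw about 1.37 rad anticlockwise, then slid the collar about 110 mm. Free drag was about 2.8 N.
- **Pressure:** The pad made contact at about 106 mm of travel. After that the wrist force rose to 10–11 N. Taking off the drag, that leaves an estimated 8–9 N on the rack. It is not measured directly and is uncertain by about 1–2 N. The highest force along the rod in any reading was 11.4 N, below the 18 N limit.
- **Tightening:** I turned the screw back to its stop while holding the push, and the torque there rose to 2.4 N m.
- **Holding:** The collar stayed within about 0.3 mm while I backed off the push, which ended in a slight 2 N backward pull. I then opened the gripper and lifted clear. The last wrist reading was near zero.
- **Last picture:** The rack sits between the jaw and the pad, the bar lies along the rod, and the bottle, timer and marker look unmoved.
- **Disagreement:** Until just before the stop, the torque reading stayed slightly negative while tightening, although it should have been positive. The steady finger width and the torque rise at the stop show that the screw did turn.

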